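# Unstack bisque pots onto their spraying stilts

### The job

The four fired but unglazed clay pots stand nested in one stack. Take the stack apart and stand every pot upright and centred on the points of the three-armed stilt of its size, ready for spraying glaze: the widest pot (the shallow dish) on the widest stilt, the next on the next, down to the tumbler on the smallest. Set each down gently, keep the pots from tipping over, and do not shift or knock over the raw clay figure and the glaze jar that stand among them.

Things in the scene. Friction and masses are not known exactly. Their poses are not given: they have to be found in the camera images.
- dish: Widest pot, bottom of the stack: shallow round dish of unglazed terracotta, about 300 g, outside diameter 148 mm, 32 mm tall. Wall 8 mm thick, vertical from 9 mm up to the rim (mid-wall radius 70 mm); floor 7 mm thick; flat underside, diameter 136 mm. Too wide to grip across: pinch the wall from above, one finger inside, one outside. Origin: centre of its underside; z up.
- bowl: Second pot, standing loosely inside the dish (up to 8 mm off centre): round terracotta bowl, about 260 g, outside diameter 114 mm, 50 mm tall. Wall 8 mm thick, vertical from 21 mm up to the rim (mid-wall radius 53 mm); floor 7 mm; flat underside, diameter 90 mm. Pinch the wall. In the stack its rim is 25 mm above the dish's rim. Origin: centre of its underside; z up.
- small_bowl: Third pot, inside the bowl: deep round terracotta bowl, about 200 g, outside diameter 84 mm, 66 mm tall. Wall 8 mm thick, vertical from 16 mm up to the rim (mid-wall radius 38 mm); floor 7 mm; flat underside, diameter 68 mm. Pinch the wall. In the stack its rim is 23 mm above the bowl's rim. Origin: centre of its underside; z up.
- tumbler: Narrowest pot, inside the small bowl at the top of the stack: straight terracotta tumbler, about 140 g, outside diameter 56 mm (can be gripped across), 84 mm tall, wall 8 mm, floor 7 mm, flat underside, diameter 52 mm. In the stack its rim is 25 mm above the small bowl's rim. Origin: centre of its underside; z up.
- stilt_xl: Widest stilt, for the dish: loose three-armed star of pale fireclay, 160 g, flat on the table; each arm reaches 57 mm from the centre and carries near its end, at radius 52 mm, a blunt upright point, tip 26 mm above the table. A pot stands level on the three points. Origin: centre of its underside; z up.
- stilt_l: Second stilt, for the bowl: same star shape, 110 g, arms reaching 41 mm from the centre, points at radius 36 mm, tips 24 mm above the table. Origin: centre of its underside; z up.
- stilt_m: Third stilt, for the small bowl: same star shape, 80 g, arms reaching 31 mm from the centre, points at radius 26 mm, tips 22 mm above the table. Origin: centre of its underside; z up.
- stilt_s: Smallest stilt, for the tumbler: same star shape, 60 g, arms reaching 22 mm from the centre, points at radius 17 mm, tips 20 mm above the table. Origin: centre of its underside; z up.
- figure: Bystander, leave alone: small seated figure of raw brown clay, about 65 mm by 60 mm in plan (the knees reach 53 mm from the origin to its own -x), 94 mm tall. Origin: centre of its underside.
- glaze_jar: Bystander, leave alone: upright round jar of glaze, diameter 62 mm, 85 mm tall, white cap. Origin: centre of its underside. (A pale square kiln prop 38 mm wide and 76 mm tall also stands among the stilts; its place is not reported and it may be touched.)
Things that resemble listed ones, but are neither listed nor needed, are in the scene too. Leave any white look-alike of the dish alone. What is shaped like the bowl but red is not meant.

How it is judged:
At the end, for the whole second after the job is handed in: Each pot rests level (3.4 deg) on the points of its own stilt, underside within 3 mm of their height, centred within 12 mm (dish), 10 mm (bowl) or 8 mm (small bowl, tumbler); stilts flat on the table; figure and jar upright within 25 mm of where they were (horizontal distance between dish and stilt_xl below 0.012 m and z of dish in the frame of stilt_xl between 0.023 and 0.029 m and angle between each of dish, stilt_xl, bowl, stilt_l, small_bowl, stilt_m, tumbler, stilt_s's own z axis and vertical below 0.06 rad and height (world z) of each of stilt_xl, stilt_l, stilt_m, stilt_s below 0.004 m and linear speed of each of dish, bowl, small_bowl, tumbler below 0.02 m/s and horizontal distance between bowl and stilt_l below 0.01 m and z of bowl in the frame of stilt_l between 0.021 and 0.027 m and horizontal distance between small_bowl and stilt_m below 0.008 m and z of small_bowl in the frame of stilt_m between 0.019 and 0.025 m and horizontal distance between tumbler and stilt_s below 0.008 m and z of tumbler in the frame of stilt_s between 0.017 and 0.023 m and distance of each of figure, glaze_jar from where it was at the start of the episode below 0.025 m and angle between each of figure, glaze_jar's own z axis and vertical below 0.15 rad); the robot touches nothing.
It fails at once if a pot is tipped over (more than 45 degrees) (angle between any of dish, bowl, small_bowl, tumbler's own z axis and vertical above 0.785 rad).
It fails at once if a pot is dropped or banged onto its stilt (faster than 0.35 m/s just above it, or over 40 N) ((contact force between dish and stilt_xl above 40 N or (horizontal distance between dish and stilt_xl below 0.03 m and z of dish in the frame of stilt_xl below 0.041 m and linear speed of dish above 0.35 m/s)) or (contact force between bowl and stilt_l above 40 N or (horizontal distance between bowl and stilt_l below 0.03 m and z of bowl in the frame of stilt_l below 0.039 m and linear speed of bowl above 0.35 m/s)) or (contact force between small_bowl and stilt_m above 40 N or (horizontal distance between small_bowl and stilt_m below 0.03 m and z of small_bowl in the frame of stilt_m below 0.037 m and linear speed of small_bowl above 0.35 m/s)) or (contact force between tumbler and stilt_s above 40 N or (horizontal distance between tumbler and stilt_s below 0.03 m and z of tumbler in the frame of stilt_s below 0.035 m and linear speed of tumbler above 0.35 m/s))).
It fails at once if the clay figure is shifted by more than 25 mm or knocked over (distance of figure from where it was at the start of the episode above 0.025 m or angle between figure's own z axis and vertical above 0.5 rad).
It fails at once if the glaze jar is shifted by more than 25 mm or knocked over (distance of glaze_jar from where it was at the start of the episode above 0.025 m or angle between glaze_jar's own z axis and vertical above 0.5 rad).
It also fails if it takes over 128 s, if anything falls off the work surface, if the arm or the gripper's body presses on something with over 40 N, if the wrist force passes 120 N, or if a joint passes its speed limit or range.

### The arm

A 6-joint arm with a two-finger parallel gripper is mounted at the origin on the work surface. World frame = base frame: x ahead of the robot, y to its left, z up, the work surface at z = 0. Lengths are in m, angles in rad, forces in N, time in s.
With the tool pointing down it reaches from about 0.35 to 0.875 m from the base axis. Payload 4.2 kg.
Tool frame: the origin (TCP) lies at the very end of the fingers, on their centre line; the grasp point (between the pads) lies 19 mm behind it; x points along the fingers, y is the direction in which the jaws open and shut, and the axes are right-handed (so a half turn about x gives the same grasp; the last joint's range is limited). The gripper opens to 87 mm and grips with 3 to 60 N. Pads are 19 mm wide; open, the fingers measure 117 mm over their backs; the gripper's body (75 mm by 190 mm) begins 51 mm behind the grasp point.
Start: joints at [-0.882, 0.385, 0.008, 0, -1.194, -0.259], TCP at [0.26, -0.568, 0.223] pointing down, gripper open.
Joint ranges: [-3.14, 3.14], [-1.21, 2.06], [-1.07, 1.41], [-3.16, 2.05], [-2.99, -0.16], [-3.1, 3.1]. Speed limits (rad/s): [2.79, 2.79, 3.14, 3.14, 3.14, 3.14].

### API

Orientations are given as a rotation vector (axis times angle).
In Python, from station import env gives the robot as it stands.
- The arm moves only by the tool step_arm, never from a script. Its argument "plan" is a list of rows, each a list of 3 entries, a list of its own where there are three numbers: the closure, from 0 (fully open) to 1 (shut), then the shift along the tool's x, y, z in units of 40 mm (1.0 is 40 mm), then the turn, a rotation vector about the tool's x, y, z in units of 6 degrees (1.0 is 6 degrees). A call has 1 to 10 rows; each row shifts and turns the commanded pose from where the row before left it, along the tool's axes as they then stand; what a row does not reach is not made up. A row lasts 1/12 s, in which the tool goes at most 41.7 mm and 7.16 degrees, less where a joint would pass 70% of its speed; a pose out of reach is approached as far as the arm can. A call is refused whole if a number of a shift passes 1 or a number of a turn 1, either way. A call with a gripper value outside its range is refused whole. The fingers move at their own pace and stop on an object; "squeeze" is the grip in N (left out, the last holds). Time passes only in rows, so rows that do not move let the fingers close. It gives the time, the measured TCP pose, the force and the opening at its end, in the units of the state.
- env.sense(): the state, without advancing time (a new reading comes with each control period).
- env.camera(name): name is "scene" or "top" or "wrist"; returns the picture (384x512x3 uint8, red, green, blue); there is no depth.
- env.camera_params(name): a dict with "K" (3x3 intrinsics, pixels), "view" (4x4, takes a point from world to camera coordinates). Camera axes: x right, y down, z forward; pixel columns grow to the right and rows downward; lengths in m; the calibration is good to about 2 mm. A picture is of the moment at which its call begins: read the wrist's pose just before it. camera_params takes no time and is no camera call; for the wrist camera it gives the pose at the moment of the call.
- env.hand_in(): hands the job in, once; it reports no verdict.
Trained networks look in the newest picture that a camera, given by its name, has taken for a name from the list of things; names that differ only in an ending like _2 or _b are one class to them, and where a whole thing is asked for, a point or a joint stands for the part that bears it (a point fixed in the world has none). Each returns a list of dicts, best first, with "conf" (0 to 1); they miss things now and then, are a little off and sometimes report something else, mostly with a low value. They report only what shows in the picture. A call takes as long as a camera call. They do not tell look-alikes from the thing itself.
- env.boxes_of(camera, target): "box" ([left, top, right, bottom] in pixels, round what is visible of it).
The state is a dict: "t": time; "joint_positions": joint angles; "qd": joint speeds; "tau": joint torques, N m; "tool_pos": TCP position; "orientation": TCP orientation; "contact_force": force on the tool from outside, world axes, zero at the start; "torque": the same for the moment, N m; "grip_width": opening from 0.0 (shut) to 1.0 (fully open).
Only numpy, scipy, OpenCV 4.12 (cv2) and the standard library are available. Lean on these libraries where they do the work, as an engineer would, in place of code of your own. Each camera call takes 0.05 s, during which the arm holds its last target. There are 200 camera calls.

## Working session

There is one attempt and no reset: what is moved stays moved. The work goes in short steps, Python scripts to look and compute and a tool call to move; the robot and the scene stay as the last step left them, time stands still between calls to the robot, and variables do not carry over. Pictures are saved under pics/ and viewed, about 12 in all and at most 16, crops included, and the job is handed in when it is done.

Besides the shell and the picture viewer there is one more tool, called after "Request:" as name(argument=value, ...) on one line, values as JSON. step_arm: Moves the arm, as the interface text tells. Its arguments: {"type":"object","properties":{"plan":{"type":"array","items":{"type":"array"}},"squeeze":{"type":"number"}},"required":["plan"]}

```bash
mkdir -p pics; ls; python3 - <<'E'
from station import env
import cv2,numpy as np
print(env.sense())
for c in ["top","scene"]:
    im=env.camera(c); cv2.imwrite(f"pics/{c}0.png",cv2.resize(im[:,:,::-1],(800,600),interpolation=cv2.INTER_CUBIC))
    p=env.camera_params(c); print(c,np.round(p["K"],1).tolist(),np.round(p["view"],4).tolist())
    for n in ["dish","bowl","small_bowl","tumbler","stilt_xl","stilt_l","stilt_m","stilt_s","figure","glaze_jar"]:
        print(n,[(np.round(b["box"]).astype(int).tolist(),round(b["conf"],2)) for b in env.boxes_of(c,n)[:4]])
E
```

```text
pics
{'t': 0.0, 'joint_positions': array([-8.82404610e-01,  3.85549602e-01,  6.62177711e-03, -5.18599081e-04,
       -1.19400414e+00, -2.58602323e-01]), 'qd': array([0.00015619, 0.00069408, 0.00178522, 0.0014857 , 0.00105428,
       0.00019347]), 'tau': array([-3.49155134e-04, -3.90660989e+01,  1.87403870e+01,  4.22002047e+00,
        1.09628981e-02, -1.54421668e-04]), 'tool_pos': array([ 0.26019198, -0.56759422,  0.22145932]), 'orientation': array([-0.33528449,  1.54495467,  0.33863665]), 'contact_force': array([-0.78596928, -0.65050465, -0.36465109]), 'torque': array([ 0.01786695,  0.05608813, -0.05388973]), 'grip_width': 0.9976594518031519}
top [[447.6, 0.0, 255.2], [0.0, 447.6, 189.1], [0.0, 0.0, 1.0]] [[0.0283, -0.9995, 0.0155, -0.0141], [-0.9875, -0.0304, -0.1546, 0.4358], [0.155, -0.0109, -0.9879, 1.2103], [0.0, 0.0, 0.0, 1.0]]
dish [([166, 154, 220, 207], 0.7), ([111, 257, 165, 309], 0.7), ([384, 166, 403, 177], 0.4)]
bowl [([121, 83, 161, 123], 0.76), ([173, 156, 213, 199], 0.64)]
small_bowl [([177, 158, 211, 195], 0.64)]
tumbler [([180, 164, 202, 190], 0.82)]
stilt_xl [([98
[... 520 characters left out ...]
0.3804], [0.2524, -0.499, -0.8291, -0.0711], [-0.3912, 0.731, -0.559, 1.2445], [0.0, 0.0, 0.0, 1.0]]
dish [([211, 127, 250, 152], 0.91), ([265, 164, 312, 192], 0.85)]
bowl [([266, 162, 303, 180], 0.88), ([346, 150, 382, 180], 0.88)]
small_bowl [([273, 156, 298, 173], 0.55)]
tumbler [([275, 148, 296, 164], 0.7)]
stilt_xl []
stilt_l [([186, 302, 211, 325], 0.71), ([211, 227, 235, 243], 0.62), ([307, 216, 320, 224], 0.53)]
stilt_m [([186, 302, 211, 325], 0.71), ([211, 227, 235, 243], 0.62), ([307, 216, 320, 224], 0.53)]
stilt_s [([186, 302, 211, 325], 0.71), ([211, 227, 235, 243], 0.62), ([307, 216, 320, 224], 0.53)]
figure [([242, 178, 268, 207], 0.58)]
glaze_jar [([289, 243, 319, 292], 0.59)]
```

View pics/top0.png

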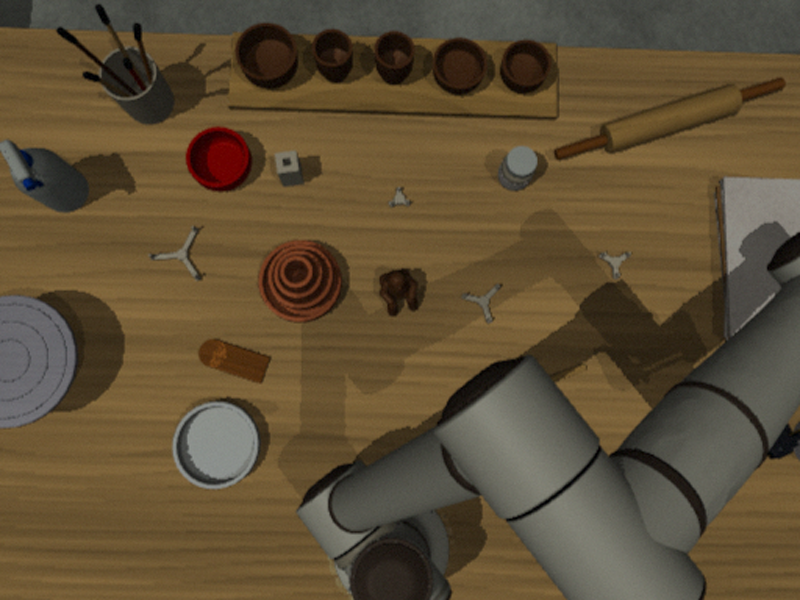

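View pics/scene0.png

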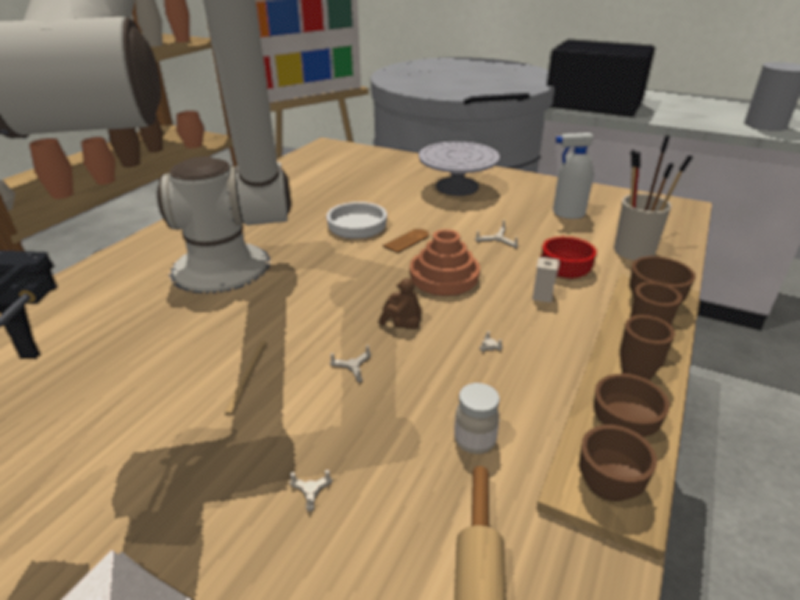

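The top view shows the stack at about (300,280) in 800x600 pixels. The stilts are at about (183,254) for xl, (486,300) for l, (614,260) for m and (400,197) for s. The figure is at (400,290), the jar at (518,168), the prop at (288,168), the white look-alike at (216,444) and the red bowl at (219,158).

```bash
cat > h.py <<'E'
from station import env
import cv2,numpy as np
from scipy.spatial.transform import Rotation as Ro
def unproj(p,uv,z):
    """pixels -> world points on plane z"""
    V=np.array(p["view"]);R=V[:3,:3];c=-R.T@V[:3,3]
    uv=np.atleast_2d(uv).astype(float)
    d=np.c_[uv,np.ones(len(uv))]@np.linalg.inv(p["K"]).T@R
    return c+d*((z-c[2])/d[:,2])[:,None]
def proj(p,P):
    V=np.array(p["view"]);q=(np.atleast_2d(P)@V[:3,:3].T+V[:3,3])@np.array(p["K"]).T
    return q[:,:2]/q[:,2:]
def plan(x,y,z,yaw=None,s=None):
    """shift (units) and turn (units) to TCP target, tool down; yaw = direction of tool y in world"""
    s=s or env.sense();R=Ro.from_rotvec(s["orientation"]).as_matrix()
    cy=np.arctan2(R[1,1],R[0,1])
    if yaw is None: yaw=cy
    yaw=cy+(yaw-cy+np.pi/2)%np.pi-np.pi/2
    ty=np.array([np.cos(yaw),np.sin(yaw),0]);tx=np.array([0,0,-1.]);T=np.c_[tx,ty,np.cross(tx,ty)]
    sh=R.T@(np.array([x,y,z])-s["tool_pos"])/.04
    tu=Ro.from_matrix(R.T@T).as_rotvec(degrees=True)/6
    print("t",round(s["t"],2),"pos",np.round(s["tool_pos"],4),"yaw",round(cy,3),"q6",round(s["joint_positions"][5],2),"F",np.round(s["contact_force"],1),"grip",round(s["grip_width"]*87,1))
    print("  shift total",np.round(sh,2),"turn total",np.round(tu,2),"rows>=",int(np.ceil(max(np.abs(sh).max(),np.linalg.norm(sh)*.96,np.linalg.norm(tu)*.84))))
    return sh,tu
E
python3 - <<'E'
from h import *
im=env.camera("top");p=env.camera_params("top")
C=unproj(p,[[0,0]],1e9);
hsv=cv2.cvtColor(im,cv2.COLOR_RGB2HSV)
for n,c in dict(xl=(117,162),l=(311,192),m=(393,166),s=(256,126)).items():
    x,y=c;w=24
    m=np.zeros(im.shape[:2],np.uint8);m[y-w:y+w,x-w:x+w]=1
    sub=hsv[...,1]; k=((sub<75)&(hsv[...,2]>90)&(m>0)).astype(np.uint8)
    nn,lab,st,ce=cv2.connectedComponentsWithStats(k)
    i=1+np.argmin(np.hypot(*(ce[1:]-c).T)/ np.sqrt(st[1:,4]))
    vs,us=np.nonzero(lab==i);P=unproj(p,np.c_[us,vs],.01)[:,:2]
    (cc,r)=cv2.minEnclosingCircle(P.astype(np.float32))
    print(n,st[i],"centroid",P.mean(0).round(4),"circle",np.round(cc,4),round(r,4))
# stack by box, rims
for n,b,z in [("tumbler",(180,164,202,190),None),("dish",(166,154,220,207),.032)]:
    if z: print(n,unproj(p,[[(b[0]+b[2])/2,(b[1]+b[3])/2]],z), unproj(p,[[b[0],180],[b[2],180]],z)[:,1])
for n,uv,z in [("fig",(254,188),.05),("jar",(333,104),.085),("prop",(185,100),.076)]: print(n,unproj(p,[uv],z).round(3))
V=np.array(env.camera_params("wrist")["view"]);s=env.sense();R=Ro.from_rotvec(s["orientation"]).as_matrix()
print("wristcam in tool:",R.T@(-V[:3,:3].T@V[:3,3]-s["tool_pos"]));print("cam axes in tool\n",(R.T@V[:3,:3].T).round(3),env.camera_params("wrist")["K"])
# rim ellipses crop
cv2.imwrite("pics/stack.png",cv2.resize(im[140:215,150:230,::-1],None,fx=7,fy=7,interpolation=cv2.INTER_CUBIC))
E
```

```text
xl [ 99 147  27  30 160] centroid [0.5043 0.3986] circle [0.5056 0.3979] 0.0478
l [298 184  20  21 109] centroid [ 0.4343 -0.1549] circle [ 0.4325 -0.155 ] 0.0333
m [386 162  15  15  86] centroid [ 0.5153 -0.3962] circle [ 0.5135 -0.3959] 0.0246
s [251 122  11   9  50] centroid [0.6231 0.0027] circle [0.623  0.0015] 0.0152
dish [[0.45521229 0.17286223 0.032     ]] [0.24793569 0.09778771]
fig [[0.436 0.002 0.05 ]]
jar [[ 0.672 -0.208  0.085]]
prop [[0.673 0.2   0.076]]
wristcam in tool: [-0.16182321 -0.00027623 -0.07424541]
cam axes in tool
 [[ 0.    -0.27   0.963]
 [ 1.     0.    -0.   ]
 [-0.     0.963  0.27 ]] [[325.57723614   0.         257.60513921]
 [  0.         325.57723614 190.60806933]
 [  0.           0.           1.        ]]
```

View pics/stack.png

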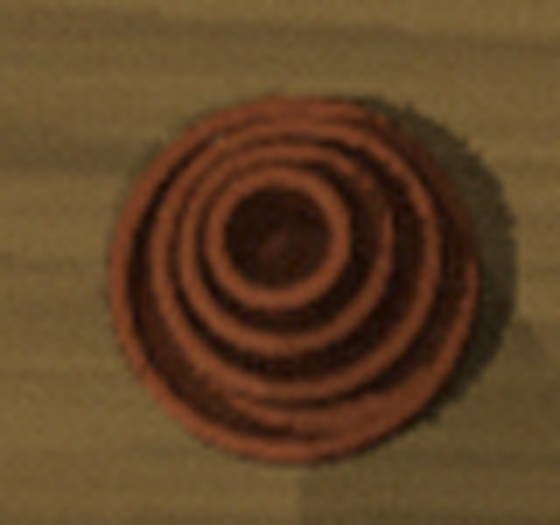

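```bash
python3 - <<'E'
from h import *
p=env.camera_params("top")
for n,uv,z in [("tum",(189.9,173.9),.105),("small",(190.7,175.4),.080),("bowl",(192.1,177),.057),("dish",(192.1,180.1),.032)]:
    print(n,unproj(p,[uv],z).round(4))
plan(.45,-.36,.25,1.2)
E
```

```text
tum [[0.46   0.1723 0.105 ]]
small [[0.4606 0.1735 0.08  ]]
bowl [[0.4605 0.1725 0.057 ]]
dish [[0.4563 0.1754 0.032 ]]
t 1.15 pos [ 0.2605 -0.5681  0.2226] yaw 2.001 q6 -0.26 F [0.7 0.7 0.7] grip 87.0
  shift total [-0.69  2.75  6.48] turn total [ 7.65  0.   -0.  ] rows>= 7
```

```bash
python3 - <<'E'
from h import *
plan(.47,-.2,.25,np.pi/2)
E
```

```text
t 1.15 pos [ 0.2605 -0.5681  0.2226] yaw 2.001 q6 -0.26 F [0.7 0.7 0.7] grip 87.0
  shift total [-0.69  6.18  8.6 ] turn total [ 4.1  0.  -0. ] rows>= 11
```

Request:
step_arm(plan=[[0,[-0.1,0,0],[0.82,0,0]],[0,[-0.1,0,0],[0.82,0,0]],[0,[-0.1,0,0],[0.82,0,0]],[0,[-0.1,0,0],[0.82,0,0]],[0,[-0.1,0,0],[0.82,0,0]],[0,[-0.1,0.75,0.43],[0,0,0]],[0,[-0.1,0.75,0.43],[0,0,0]]])

```text
t: 1.73
tool_pos: [0.2944, -0.5083, 0.25]
orientation: [0.003, 1.571, -0.002]
contact_force: [0.9, 0.1, 1.0]
grip_width: 1.0
```

Request:
step_arm(plan=[[0,[0,0.77,0.44],[0,0,0]],[0,[0,0.77,0.44],[0,0,0]],[0,[0,0.77,0.44],[0,0,0]],[0,[0,0.77,0.44],[0,0,0]],[0,[0,0.77,0.44],[0,0,0]],[0,[0,0.77,0.44],[0,0,0]],[0,[0,0.77,0.44],[0,0,0]],[0,[0,0.77,0.44],[0,0,0]],[0,[0,0.77,0.44],[0,0,0]],[0,[0,0.77,0.4],[0,0,0]]])

```text
t: 2.57
tool_pos: [0.4698, -0.1984, 0.2509]
orientation: [-0.001, 1.57, 0.0]
contact_force: [0.4, 0.3, 0.1]
grip_width: 1.001
```

Request:
step_arm(plan=[[0,[0,0,0],[0,0,0]],[0,[0,0,0],[0,0,0]]])

```text
t: 2.73
tool_pos: [0.4698, -0.1985, 0.2506]
orientation: [-0.003, 1.571, 0.003]
contact_force: [-0.1, -0.5, 0.0]
grip_width: 0.997
```

```bash
cat >> h.py <<'E'
def stilts(im,p,guess,rad=.07,name=""):
    """bright grey blob near guess: world centroid/circle at z=.01"""
    hsv=cv2.cvtColor(im,cv2.COLOR_RGB2HSV)
    k=((hsv[...,1]<75)&(hsv[...,2]>80)).astype(np.uint8)
    c=proj(p,[[*guess,.01]])[0]; nn,lab,st,ce=cv2.connectedComponentsWithStats(k)
    d=np.hypot(*(ce-c).T); ok=[i for i in range(1,nn) if d[i]<60 and st[i,4]>60]
    for i in sorted(ok,key=lambda i:d[i])[:2]:
        vs,us=np.nonzero(lab==i);P=unproj(p,np.c_[us,vs],.01)[:,:2]
        cc,r=cv2.minEnclosingCircle(P.astype(np.float32))
        print(name,"px",ce[i].round(),st[i,4],"centroid",P.mean(0).round(4),"circle",np.round(cc,4),round(r,4))
def save(im,n,crop=None,f=1.5):
    if crop: x0,y0,x1,y1=crop; im=im[y0:y1,x0:x1]
    cv2.imwrite(f"pics/{n}.png",cv2.resize(im[:,:,::-1],None,fx=f,fy=f,interpolation=cv2.INTER_CUBIC))
G=dict(xl=(.505,.398),l=(.433,-.155),m=(.514,-.396),s=(.623,.002))
E
python3 - <<'E'
from h import *
p=env.camera_params("wrist");im=env.camera("wrist");save(im,"w1")
for n,g in G.items():
    u=proj(p,[[*g,.01]])[0]
    if 0<u[0]<512 and 0<u[1]<384: stilts(im,p,g,name=n)
plan(.42,.2,.28,np.pi/2)
E
```

```text
l px [292. 133.] 887 centroid [ 0.4356 -0.1565] circle [ 0.4363 -0.1558] 0.0411
m px [104. 194.] 708 centroid [ 0.5144 -0.396 ] circle [ 0.5172 -0.3999] 0.0343
t 2.78 pos [ 0.4693 -0.1995  0.2506] yaw 1.573 q6 -1.49 F [ 0.4 -0.5 -0.6] grip 87.1
  shift total [-0.74  9.99 -1.21] turn total [ 0.02 -0.    0.  ] rows>= 10
```

View pics/w1.png

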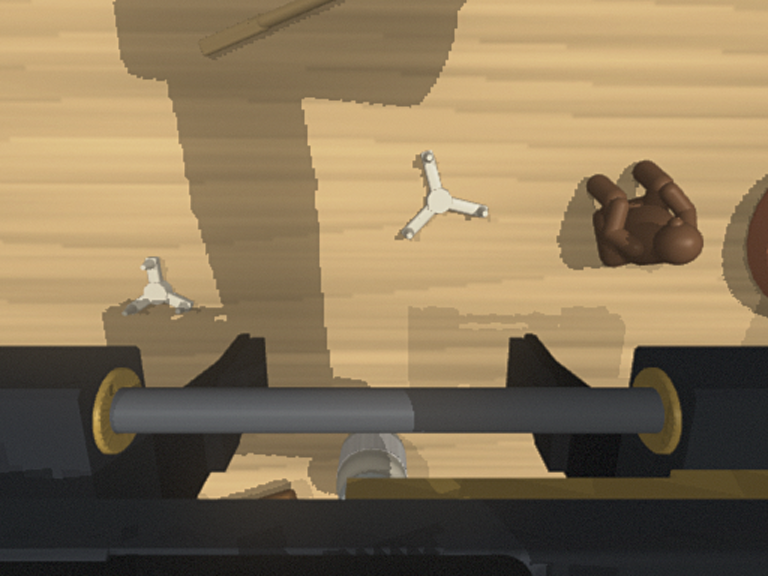

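Wrist view: the hub of stilt_l is at (440,201) and the hub of stilt_m at (155,293) in the 1.5x picture. Both agree with the top estimates within 2 mm.

Request:
step_arm(plan=[[0,[-0.07,0.91,0.2],[0,0,0]],[0,[-0.07,0.91,0.2],[0,0,0]],[0,[-0.07,0.91,0.2],[0,0,0]],[0,[-0.07,0.91,0.2],[0,0,0]],[0,[-0.07,0.91,0.2],[0,0,0]],[0,[-0.07,0.91,0.2],[0,0,0]],[0,[-0.07,0.91,0.2],[0,0,0]],[0,[-0.07,0.91,0.2],[0,0,0]],[0,[-0.07,0.91,0.2],[0,0,0]],[0,[-0.07,0.91,0.2],[0,0,0]]])

```text
t: 3.62
tool_pos: [0.5492, 0.1643, 0.2789]
orientation: [0.001, 1.571, -0.001]
contact_force: [1.0, -0.3, 0.2]
grip_width: 1.0
```

Request:
step_arm(plan=[[0,[-0.07,0.9,0.25],[0,0,0]],[0,[0,0,0],[0,0,0]],[0,[0,0,0],[0,0,0]]])

```text
t: 3.87
tool_pos: [0.5593, 0.2004, 0.2806]
orientation: [-0.001, 1.572, 0.0]
contact_force: [0.6, 0.0, -0.4]
grip_width: 0.995
```

```bash
cat >> h.py <<'E'
def rims(im,p,c0,names,save_as=None,P0=None):
    """fit centres of rim circles: maximise edge gradient on projected outer circle"""
    g=cv2.GaussianBlur(im.astype(np.float32),(0,0),1.0).max(2) if 0 else cv2.GaussianBlur(cv2.cvtColor(im,cv2.COLOR_RGB2LAB)[...,1].astype(np.float32),(0,0),1)
    v=cv2.GaussianBlur(cv2.cvtColor(im,cv2.COLOR_RGB2GRAY).astype(np.float32),(0,0),1)
    a=np.linspace(0,2*np.pi,180,endpoint=False);u=np.c_[np.cos(a),np.sin(a)];out={};draw=im.copy()
    def samp(c,r,z):
        q=proj(p,np.c_[c+u*r,np.full(180,z)]).astype(np.float32)
        return cv2.remap(v,q[:,0][None],q[:,1][None],cv2.INTER_LINEAR,borderValue=0)[0]
    for n,ro,z in names:
        best=None
        for st,span in ((.002,.016),(.0005,.002)):
            b=c0 if best is None else best[1]
            for dx in np.arange(-span,span+1e-9,st):
                for dy in np.arange(-span,span+1e-9,st):
                    c=np.array(b)+[dx,dy]
                    # rim band bright, inside dark
                    s=np.clip(samp(c,ro-.004,z)-samp(c,ro-.0105,z),-20,40).mean()+np.clip(samp(c,ro-.003,z)-samp(c,ro+.003,z),-20,40).mean()
                    if best is None or s>best[0]: best=(s,c)
        out[n]=best[1];print(n,"centre",best[1].round(4),"score",round(float(best[0]),1))
        for r,col in ((ro,(0,255,0)),(ro-.008,(0,0,255))):
            q=proj(p,np.c_[best[1]+u*r,np.full(180,z)]);cv2.polylines(draw,[(q*8).round().astype(np.int32)],True,col,1,0,3)
    return out,draw
E
python3 - <<'E'
from h import *
p=env.camera_params("wrist");im=env.camera("wrist")
for n in "xl","s": stilts(im,p,G[n],name=n)
o,d=rims(im,p,(.459,.173),[("tum",.028,.105),("small",.042,.08),("bowl",.057,.057),("dish",.074,.032)])
save(d,"w2")
E
```

```text
xl px [408. 115.] 1290 centroid [0.5048 0.3942] circle [0.5042 0.3998] 0.0601
s px [117. 202.] 431 centroid [0.6232 0.0037] circle [0.6233 0.0044] 0.0243
tum centre [0.464  0.1745] score 77.6
small centre [0.4635 0.173 ] score 73.3
bowl centre [0.4635 0.174 ] score 78.0
dish centre [0.474  0.1615] score 29.7
```

View pics/w2.png

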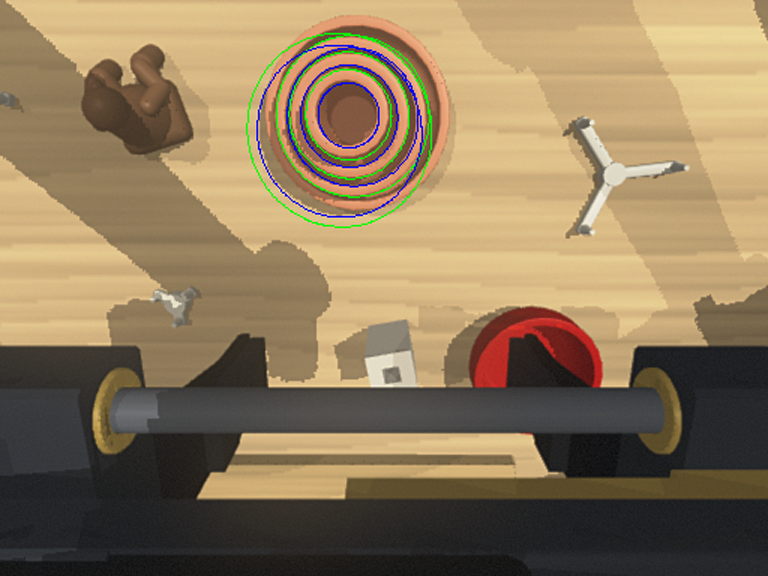

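The wrist view shows the stack with the three upper rims fitted well. The dish fit failed, so I keep its top-view estimate. The xl hub is at (613,174), the s hub at (176,303) and the prop at (390,355). Next is the tumbler, gripped across.

Request:
step_arm(plan=[[0,[0.3,-0.11,-0.4],[0,0,0]],[0,[0.4,-0.11,-0.4],[0,0,0]],[0,[0.4,-0.11,-0.4],[0,0,0]],[0,[0.4,-0.11,-0.4],[0,0,0]],[0,[0.4,-0.11,-0.4],[0,0,0]],[0,[0.4,-0.11,-0.42],[0,0,0]],[0,[0.6,0,0],[0,0,0]],[0,[0.6,0,0],[0,0,0]],[0,[0.6,0,0],[0,0,0]],[0,[0.4,0,0],[0,0,0]]])

```text
t: 4.75
tool_pos: [0.4611, 0.1708, 0.0999]
orientation: [0.001, 1.573, -0.003]
contact_force: [-0.5, -0.0, 0.1]
grip_width: 1.002
```

Request:
step_arm(plan=[[0,[0.3,0,0],[0,0,0]],[0,[0,0,0],[0,0,0]],[0.5,[0,0,0],[0,0,0]],[0.5,[0,0,0],[0,0,0]],[0.5,[0,0,0],[0,0,0]],[0.5,[0,0,0],[0,0,0]],[0.5,[0,0,0],[0,0,0]],[0.5,[0,0,0],[0,0,0]]], squeeze=20)

```text
t: 5.42
tool_pos: [0.4623, 0.1736, 0.0899]
orientation: [-0.0, 1.57, 0.001]
contact_force: [-0.2, -0.5, 2.5]
grip_width: 0.642
```

Request:
step_arm(plan=[[0.6,[-0.3,0,0],[0,0,0]],[0.6,[-0.5,0,0],[0,0,0]],[0.6,[-0.7,0,0],[0,0,0]],[0.6,[-0.7,0,0],[0,0,0]],[0.6,[-0.4,0,0],[0,0,0]],[0.6,[0,-0.4,0.4],[0,0,0]],[0.6,[0,-0.6,0.57],[0,0,0]],[0.6,[0,-0.6,0.57],[0,0,0]],[0.6,[0,-0.6,0.57],[0,0,0]],[0.6,[0,-0.6,0.57],[0,0,0]]], squeeze=30)

```text
t: 6.25
tool_pos: [0.5698, 0.0606, 0.1931]
orientation: [-0.001, 1.572, 0.001]
contact_force: [0.3, 1.1, -1.6]
grip_width: 0.64
```

Request:
step_arm(plan=[[0.6,[0,-0.6,0.57],[0,0,0]],[0.6,[0,-0.5,0.47],[0,0,0]],[0.6,[0,-0.36,0.3],[0,0,0]],[0.6,[0.6,0,0],[0,0,0]],[0.6,[0.6,0,0],[0,0,0]],[0.6,[0.5,0,0],[0,0,0]],[0.6,[0,0,0],[0,0,0]],[0.6,[0,0,0],[0,0,0]]])

```text
t: 6.92
tool_pos: [0.6222, 0.003, 0.1242]
orientation: [-0.001, 1.574, -0.0]
contact_force: [1.0, -0.2, -0.2]
grip_width: 0.64
```

```bash
python3 - <<'E'
from h import *
p=env.camera_params("wrist");s=env.sense();im=env.camera("wrist")
zb=s["tool_pos"][2]-.069
plan(.623,.003,.091,np.pi/2)
o,d=rims(im,p,s["tool_pos"][:2],[("tum",.028,zb+.084)])
save(d,"w3")
im=env.camera("top");save(im,"t3",(215,70,300,160),6)
E
```

```text
t 6.97 pos [0.6234 0.0033 0.1259] yaw 1.572 q6 -1.83 F [ 0.6  0.6 -1.5] grip 55.9
  shift total [ 0.87 -0.01 -0.01] turn total [0.01 0.   0.01] rows>= 1
tum centre [0.6257 0.003 ] score 26.7
```

View pics/w3.png

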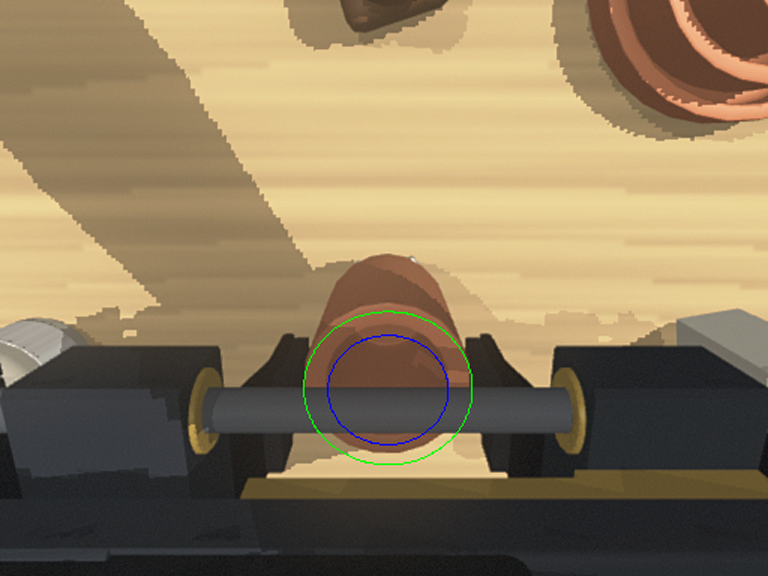

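The tumbler hangs level over the stilt, with one stilt tip just visible at (412,259). The rim centre is about 1 mm from the target, so I lower it.

Request:
step_arm(plan=[[0.6,[0.3,0,0.02],[0,0,0]],[0.6,[0.3,0,0],[0,0,0]],[0.6,[0.15,0,0],[0,0,0]],[0.6,[0.05,0,0],[0,0,0]],[0.6,[0.04,0,0],[0,0,0]],[0.6,[0.03,0,0],[0,0,0]],[0.6,[0,0,0],[0,0,0]]])

```text
t: 7.6
tool_pos: [0.6241, 0.0033, 0.0909]
orientation: [-0.0, 1.57, 0.001]
contact_force: [0.3, -0.3, -0.3]
grip_width: 0.637
```

Request:
step_arm(plan=[[0.6,[0.03,0,0],[0,0,0]],[0.6,[0.02,0,0],[0,0,0]],[0.6,[0,0,0],[0,0,0]]])

```text
t: 7.85
tool_pos: [0.6241, 0.0033, 0.089]
orientation: [-0.0, 1.57, 0.001]
contact_force: [0.1, 0.1, -1.7]
grip_width: 0.641
```

Request:
step_arm(plan=[[0.6,[0.025,0,0],[0,0,0]],[0.6,[0,0,0],[0,0,0]]])

```text
t: 8.02
tool_pos: [0.6246, 0.0033, 0.0889]
orientation: [-0.001, 1.569, 0.001]
contact_force: [-0.7, 1.2, 4.1]
grip_width: 0.64
```

Request:
step_arm(plan=[[0.6,[0.025,0,0],[0,0,0]],[0.6,[0,0,0],[0,0,0]]])

```text
t: 8.18
tool_pos: [0.625, 0.0034, 0.0887]
orientation: [-0.001, 1.567, 0.001]
contact_force: [-1.5, 1.7, 7.7]
grip_width: 0.641
```

Request:
step_arm(plan=[[0.6,[-0.03,0,0],[0,0,0]],[0.33,[0,0,0],[0,0,0]],[0.25,[0,0,0],[0,0,0]],[0.0,[0,0,0],[0,0,0]],[0,[0,0,0],[0,0,0]],[0,[-0.3,0,0],[0,0,0]],[0,[-0.7,0,0],[0,0,0]],[0,[-0.9,0,0],[0,0,0]],[0,[-0.9,0,0],[0,0,0]],[0,[-0.9,0,0],[0,0,0]]])

```text
t: 9.02
tool_pos: [0.6233, 0.0031, 0.2367]
orientation: [-0.001, 1.572, 0.0]
contact_force: [0.2, 0.3, 0.5]
grip_width: 0.996
```

Request:
step_arm(plan=[[0.5,[-0.22,0.73,-0.42],[0,0,0]],[0.5,[-0.22,0.73,-0.42],[0,0,0]],[0.5,[-0.22,0.73,-0.42],[0,0,0]],[0.5,[-0.22,0.73,-0.42],[0,0,0]],[0.5,[-0.22,0.73,-0.42],[0,0,0]],[0.5,[0,0,0],[0,0,0]],[0.5,[0,0,0],[0,0,0]]])

```text
t: 9.6
tool_pos: [0.5391, 0.1507, 0.2802]
orientation: [-0.002, 1.57, 0.003]
contact_force: [-0.3, -0.7, 0.1]
grip_width: 0.562
```

```bash
python3 - <<'E'
from h import *
p=env.camera_params("wrist");im=env.camera("wrist")
o,d=rims(im,p,(.4635,.174),[("small",.042,.08),("bowl",.057,.057)])
o2,d2=rims(im,p,(.458,.175),[("dish",.074,.032)])
o3,d3=rims(im,p,(.623,.003),[("tum",.028,.104)])
a=proj(p,[[.46,.174,.05]])[0];print(a, proj(p,[[.623,.003,.104]])[0])
save(np.maximum(d,np.maximum(d2,d3)),"w4")
plan(.463,.1735-.038,.063,np.pi/2)
t=env.camera("top");pt=env.camera_params("top")
rims(t,pt,(.461,.173),[("small",.042,.08),("bowl",.057,.057),("dish",.074,.032)]);rims(t,pt,(.623,.002),[("tum",.028,.104)])
E
```

```text
small centre [0.4625 0.172 ] score 80.0
bowl centre [0.462  0.1725] score 80.0
dish centre [0.4695 0.16  ] score 30.6
tum centre [0.624  0.0045] score 20.9
[278.32311437  94.47341553] [126.95837823 243.61044039]
t 9.65 pos [0.5394 0.1496 0.2795] yaw 1.573 q6 -2.13 F [-0.6 -0.6  0.2] grip 46.9
  shift total [ 5.41 -0.35 -1.91] turn total [ 0.02 -0.    0.  ] rows>= 6
small centre [0.462 0.175] score 41.3
bowl centre [0.463 0.174] score 34.7
dish centre [0.471 0.159] score 10.8
tum centre [0.6315 0.0035] score 9.6
```

View pics/w4.png

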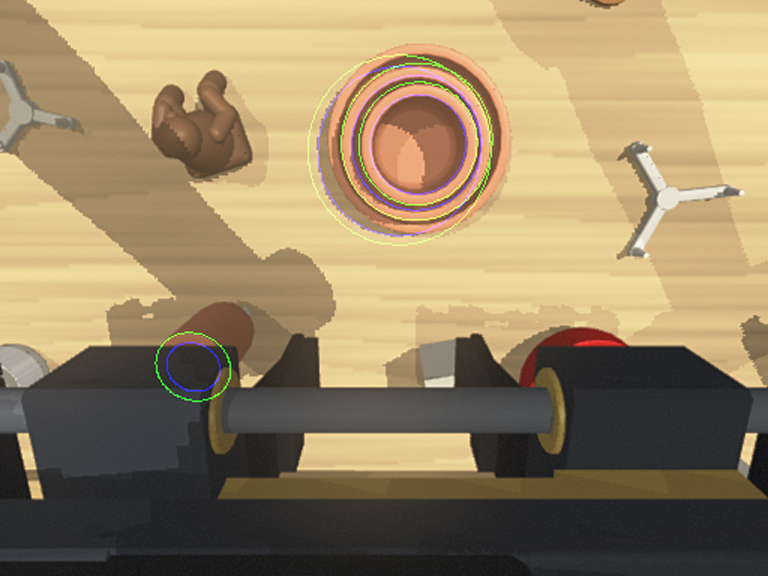

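The small bowl and bowl fits are good. The tumbler stands upright on its stilt. Next I pinch the small bowl at its -y wall.

Request:
step_arm(plan=[[0.5,[0.4,-0.07,-0.38],[0,0,0]],[0.5,[0.5,-0.07,-0.38],[0,0,0]],[0.5,[0.5,-0.07,-0.38],[0,0,0]],[0.5,[0.5,-0.07,-0.38],[0,0,0]],[0.5,[0.5,-0.08,-0.39],[0,0,0]],[0.5,[0.7,0,0],[0,0,0]],[0.5,[0.7,0,0],[0,0,0]],[0.5,[0.7,0,0],[0,0,0]],[0.5,[0.4,0,0],[0,0,0]],[0.5,[0.5,0,0],[0,0,0]]])

```text
t: 10.53
tool_pos: [0.4635, 0.1333, 0.0622]
orientation: [0.0, 1.572, -0.002]
contact_force: [-0.1, 0.1, -0.5]
grip_width: 0.499
```

Request:
step_arm(plan=[[0.5,[0,0,0],[0,0,0]],[1,[0,0,0],[0,0,0]],[1,[0,0,0],[0,0,0]],[1,[0,0,0],[0,0,0]],[1,[0,0,0],[0,0,0]],[1,[0,0,0],[0,0,0]],[1,[0,0,0],[0,0,0]],[1,[0,0,0],[0,0,0]]], squeeze=40)

```text
t: 11.2
tool_pos: [0.464, 0.1354, 0.0645]
orientation: [0.001, 1.569, 0.002]
contact_force: [-1.0, 1.9, 1.4]
grip_width: 0.099
```

Request:
step_arm(plan=[[1,[-0.1,0,0],[0,0,0]],[1,[-0.2,0,0],[0,0,0]],[1,[-0.4,0,0],[0,0,0]],[1,[-0.6,0,0],[0,0,0]],[1,[-0.7,0,0],[0,0,0]],[1,[-0.7,0,0],[0,0,0]],[1,[-0.44,0,0],[0,0,0]],[1,[0,0,0],[0,0,0]],[1,[0,0,0],[0,0,0]]], squeeze=50)

```text
t: 11.95
tool_pos: [0.463, 0.1347, 0.19]
orientation: [0.001, 1.57, 0.001]
contact_force: [-0.1, 0.2, -3.5]
grip_width: 0.096
```

```bash
python3 - <<'E'
from h import *
im=env.camera("scene");save(im,"s5",(215,90,345,215),5);plan(.515,-.434,.19,np.pi/2)
p=env.camera_params("wrist");s=env.sense();im=env.camera("wrist")
rims(im,p,s["tool_pos"][:2]+[0,.038],[("small",.042,s["tool_pos"][2]+.017)])
rims(im,p,(.4625,.173),[("bowl",.057,.057)])
E
```

```text
t 12.0 pos [0.4623 0.1343 0.1887] yaw 1.571 q6 -2.19 F [-0.7 -0.4 -2.7] grip 8.4
  shift total [ -0.03 -14.21   1.32] turn total [-0.   -0.02  0.  ] rows>= 15
small centre [0.4628 0.1873] score 27.3
bowl centre [0.463  0.1725] score 31.7
```

View pics/s5.png

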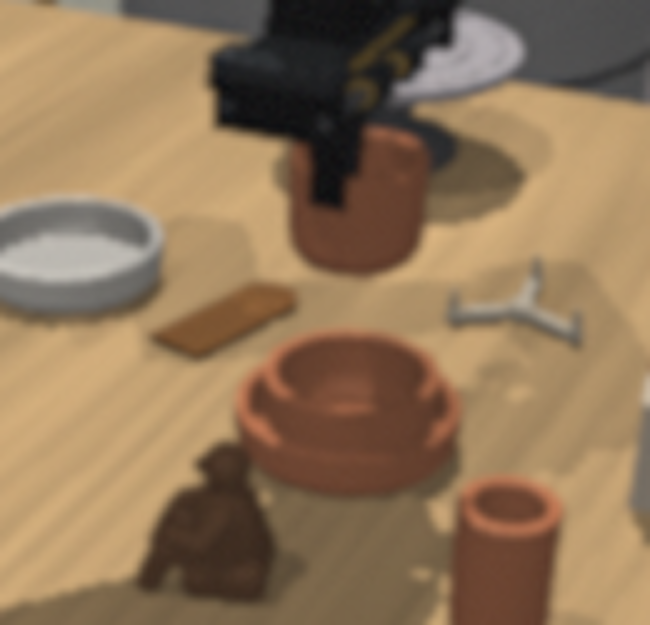

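The small bowl hangs level under the gripper at about (360,200) in the crop. The bowl and dish were left undisturbed.

Request:
step_arm(plan=[[1,[0,-0.4,0.08],[0,0,0]],[1,[0,-0.7,0.08],[0,0,0]],[1,[0,-0.9,0.08],[0,0,0]],[1,[0,-0.9,0.08],[0,0,0]],[1,[0,-0.9,0.08],[0,0,0]],[1,[0,-0.9,0.08],[0,0,0]],[1,[0,-0.9,0.08],[0,0,0]],[1,[0,-0.9,0.08],[0,0,0]],[1,[0,-0.9,0.08],[0,0,0]],[1,[0,-0.9,0.08],[0,0,0]]])

```text
t: 12.88
tool_pos: [0.4942, -0.1989, 0.1873]
orientation: [0.0, 1.575, 0.001]
contact_force: [1.0, 0.1, -1.8]
grip_width: 0.096
```

Request:
step_arm(plan=[[1,[0,-0.9,0.08],[0,0,0]],[1,[0,-0.9,0.08],[0,0,0]],[1,[0,-0.9,0.08],[0,0,0]],[1,[0,-0.9,0.08],[0,0,0]],[1,[0,-0.9,0.08],[0,0,0]],[1,[0,-0.7,0.08],[0,0,0]],[1,[0,-0.6,0],[0,0,0]],[1,[0,0,0],[0,0,0]],[1,[0,0,0],[0,0,0]]])

```text
t: 13.63
tool_pos: [0.5135, -0.4298, 0.186]
orientation: [0.004, 1.575, 0.001]
contact_force: [-0.4, 0.2, -3.1]
grip_width: 0.097
```

```bash
python3 - <<'E'
from h import *
plan(.515,-.434,.09,np.pi/2)
p=env.camera_params("wrist");im=env.camera("wrist");s=env.sense()
a=np.linspace(0,6.28,60);c=s["tool_pos"][:2]+[0,.038]
for r,z in((.042,s["tool_pos"][2]+.017),(.034,s["tool_pos"][2]+.017),(.034,s["tool_pos"][2]-.0495)):
    q=proj(p,np.c_[c[0]+r*np.cos(a),c[1]+r*np.sin(a),0*a+z]);cv2.polylines(im,[q.round().astype(np.int32)],True,(0,255,0),1)
q=proj(p,[[.515,-.396,.008]])[0];cv2.circle(im,tuple(q.round().astype(int).tolist()),3,(255,0,0),-1)
save(im,"w6")
E
```

```text
t 13.63 pos [ 0.5135 -0.4298  0.186 ] yaw 1.569 q6 -1.12 F [-0.4  0.2 -3.1] grip 8.4
  shift total [ 2.4  -0.11  0.05] turn total [-0.02 -0.04 -0.03] rows>= 3
```

View pics/w6.png

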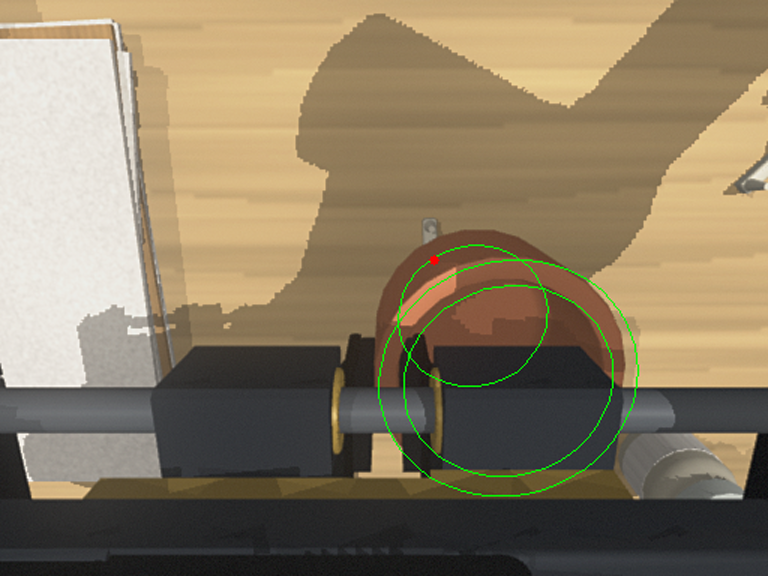

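The small bowl hangs over stilt_m, with the stilt's base-side arm visible at (430,230) where expected. I lower it.

Request:
step_arm(plan=[[1,[0.3,-0.1,0.04],[0,0,0]],[1,[0.5,0,0],[0,0,0]],[1,[0.6,0,0],[0,0,0]],[1,[0.6,0,0],[0,0,0]],[1,[0.4,0,0],[0,0,0]],[1,[0.2,0,0],[0,0,0]],[1,[0.1,0,0],[0,0,0]],[1,[0,0,0],[0,0,0]],[1,[0,0,0],[0,0,0]]])

```text
t: 14.43
tool_pos: [0.5171, -0.4333, 0.0823]
orientation: [-0.002, 1.57, 0.0]
contact_force: [0.7, 0.5, -1.0]
grip_width: 0.1
```

Request:
step_arm(plan=[[1,[0.04,0,0],[0,0,0]],[1,[0.03,0,0],[0,0,0]],[1,[0,0,0],[0,0,0]]])

```text
t: 14.68
tool_pos: [0.5166, -0.4333, 0.0792]
orientation: [-0.001, 1.57, -0.0]
contact_force: [-0.1, 0.4, -2.0]
grip_width: 0.097
```

Request:
step_arm(plan=[[1,[0.05,0,-0.03],[0,0,0]],[1,[0.04,0,0],[0,0,0]],[1,[0.03,0,0],[0,0,0]],[1,[0,0,0],[0,0,0]]])

```text
t: 15.02
tool_pos: [0.5149, -0.4331, 0.0733]
orientation: [0.0, 1.571, 0.001]
contact_force: [0.3, 0.1, -3.1]
grip_width: 0.102
```

Request:
step_arm(plan=[[1,[0.025,0,0],[0,0,0]],[1,[0.02,0,0],[0,0,0]],[1,[0,0,0],[0,0,0]]])

```text
t: 15.27
tool_pos: [0.5153, -0.4336, 0.0726]
orientation: [-0.001, 1.57, -0.0]
contact_force: [-1.2, -0.9, 0.5]
grip_width: 0.095
```

Request:
step_arm(plan=[[1,[0.025,0,0],[0,0,0]],[1,[0,0,0],[0,0,0]]])

```text
t: 15.43
tool_pos: [0.5155, -0.4338, 0.0723]
orientation: [-0.002, 1.57, -0.0]
contact_force: [-1.4, -0.2, 5.0]
grip_width: 0.099
```

Request:
step_arm(plan=[[1,[0.015,0,0],[0,0,0]],[1,[0,0,0],[0,0,0]]])

```text
t: 15.6
tool_pos: [0.5155, -0.434, 0.0722]
orientation: [-0.002, 1.57, -0.001]
contact_force: [-3.3, -0.2, 6.8]
grip_width: 0.1
```

Request:
step_arm(plan=[[1,[-0.025,0,0],[0,0,0]],[0.88,[0,0,0],[0,0,0]],[0.75,[0,0,0],[0,0,0]],[0.55,[0,0,0],[0,0,0]],[0.55,[0,0,0],[0,0,0]],[0.55,[-0.4,0,0],[0,0,0]],[0.55,[-0.8,0,0],[0,0,0]],[0.55,[-0.9,0,0],[0,0,0]],[0.55,[-0.9,0,0],[0,0,0]],[0.55,[-0.9,0.5,0.3],[0,0,0]]])

```text
t: 16.43
tool_pos: [0.5253, -0.4156, 0.2273]
orientation: [0.003, 1.572, -0.003]
contact_force: [1.1, 0.0, -0.2]
grip_width: 0.446
```

```bash
python3 - <<'E'
from h import *
im=env.camera("scene");save(im,"s7",(130,150,330,340),3.5)
plan(.463,.1735-.053,.1,np.pi/2)
E
```

```text
t 16.48 pos [ 0.5311 -0.4139  0.2366] yaw 1.573 q6 -1.15 F [1.5 0.5 6.5] grip 38.8
  shift total [ 3.28 13.39 -1.71] turn total [0.02 0.12 0.08] rows>= 14
```

View pics/s7.png

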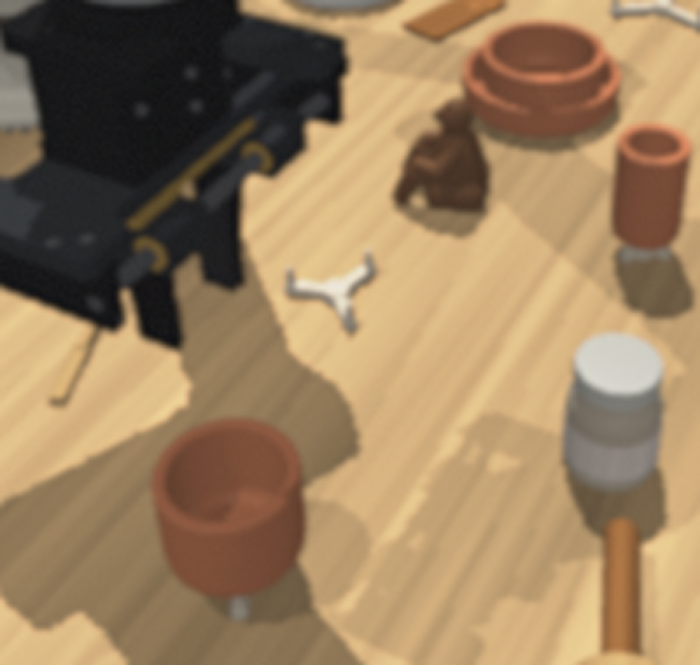

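Both the tumbler and the small bowl stand upright on their stilts. Next is the bowl.

Request:
step_arm(plan=[[0.5,[0,0.89,-0.11],[0,0,0]],[0.5,[0,0.89,-0.11],[0,0,0]],[0.5,[0,0.89,-0.11],[0,0,0]],[0.5,[0,0.89,-0.11],[0,0,0]],[0.5,[0,0.89,-0.11],[0,0,0]],[0.5,[0,0.89,-0.11],[0,0,0]],[0.5,[0,0.89,-0.11],[0,0,0]],[0.5,[0,0.89,-0.11],[0,0,0]],[0.5,[0,0.89,-0.11],[0,0,0]],[0.5,[0,0.89,-0.11],[0,0,0]]])

```text
t: 17.32
tool_pos: [0.482, -0.0559, 0.2258]
orientation: [-0.0, 1.571, 0.001]
contact_force: [0.5, -0.0, 0.2]
grip_width: 0.5
```

Request:
step_arm(plan=[[0.5,[0,0.89,-0.11],[0,0,0]],[0.5,[0,0.89,-0.11],[0,0,0]],[0.5,[0,0.89,-0.11],[0,0,0]],[0.5,[0,0.89,-0.11],[0,0,0]],[0.5,[0,0.89,-0.11],[0,0,0]],[0.5,[0.6,0,0],[0,0,0]],[0.5,[0.8,0,0],[0,0,0]],[0.5,[0.8,0,0],[0,0,0]],[0.5,[0.6,0,0],[0,0,0]],[0.5,[0,0,0],[0,0,0]]])

```text
t: 18.15
tool_pos: [0.4569, 0.1187, 0.1093]
orientation: [-0.004, 1.581, -0.004]
contact_force: [-0.4, -0.6, 0.4]
grip_width: 0.5
```

```bash
python3 - <<'E'
from h import *
plan(.463,.120,.04,np.pi/2)
p=env.camera_params("wrist");im=env.camera("wrist")
rims(im,p,(.463,.173),[("bowl",.057,.057)])
E
```

```text
t 18.15 pos [0.4569 0.1187 0.1093] yaw 1.571 q6 -2.17 F [-0.4 -0.6  0.4] grip 43.5
  shift total [1.73 0.04 0.17] turn total [-0.   -0.1   0.05] rows>= 2
bowl centre [0.463 0.172] score 33.8
```

Request:
step_arm(plan=[[0.5,[0.4,0.03,0.1],[0,0,0]],[0.5,[0.5,0,0],[0,0,0]],[0.5,[0.4,0,0],[0,0,0]],[0.5,[0.2,0,0],[0,0,0]],[0.5,[0.1,0,0],[0,0,0]],[0.5,[0,0,0],[0,0,0]],[0.5,[0,0,0],[0,0,0]]])

```text
t: 18.78
tool_pos: [0.4655, 0.1219, 0.0514]
orientation: [0.0, 1.569, 0.001]
contact_force: [-0.1, 0.4, 0.5]
grip_width: 0.503
```

Request:
step_arm(plan=[[0.5,[0.15,-0.04,-0.05],[0,0,0]],[0.5,[0.12,0,0],[0,0,0]],[0.5,[0,0,0],[0,0,0]],[1,[0,0,0],[0,0,0]],[1,[0,0,0],[0,0,0]],[1,[0,0,0],[0,0,0]],[1,[0,0,0],[0,0,0]],[1,[0,0,0],[0,0,0]],[1,[0,0,0],[0,0,0]],[1,[0,0,0],[0,0,0]]], squeeze=50)

```text
t: 19.62
tool_pos: [0.4629, 0.12, 0.0396]
orientation: [-0.0, 1.57, 0.001]
contact_force: [0.1, 0.7, -0.3]
grip_width: 0.108
```

Request:
step_arm(plan=[[1,[-0.1,0,0],[0,0,0]],[1,[-0.2,0,0],[0,0,0]],[1,[-0.4,0,0],[0,0,0]],[1,[-0.7,0,0],[0,0,0]],[1,[-0.8,0,0],[0,0,0]],[1,[-0.8,0,0],[0,0,0]],[1,[-0.5,0,0],[0,0,0]],[1,[-0.2,0,0],[0,0,0]],[1,[0,0,0],[0,0,0]],[1,[0,0,0],[0,0,0]]], squeeze=58)

```text
t: 20.45
tool_pos: [0.4616, 0.1194, 0.1867]
orientation: [-0.0, 1.573, -0.0]
contact_force: [-0.6, -0.3, -2.2]
grip_width: 0.106
```

```bash
python3 - <<'E'
from h import *
im=env.camera("scene");save(im,"s8",(215,90,345,215),5);plan(.4355,-.209,.18,np.pi/2)
E
```

```text
t 20.5 pos [0.4612 0.1192 0.1859] yaw 1.571 q6 -2.16 F [-0.4  0.4 -2.7] grip 9.1
  shift total [ 0.16 -8.2  -0.64] turn total [-0.   -0.03  0.01] rows>= 9
```

View pics/s8.png

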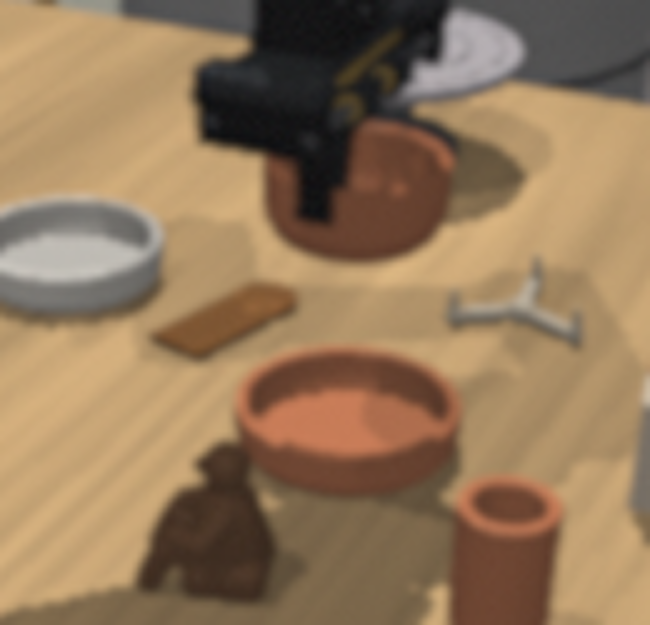

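The bowl is held level, and the dish alone remains at about (350,420) in the crop.

Request:
step_arm(plan=[[1,[0,-0.4,-0.06],[0,0,0]],[1,[0,-0.8,-0.06],[0,0,0]],[1,[0,-0.8,-0.06],[0,0,0]],[1,[0,-0.9,-0.06],[0,0,0]],[1,[0,-0.9,-0.06],[0,0,0]],[1,[0,-0.9,-0.06],[0,0,0]],[1,[0,-0.9,-0.06],[0,0,0]],[1,[0,-0.9,-0.06],[0,0,0]],[1,[0,-0.8,-0.06],[0,0,0]],[1,[0,-0.6,-0.06],[0,0,0]]])

```text
t: 21.33
tool_pos: [0.4371, -0.1983, 0.1853]
orientation: [0.001, 1.575, -0.001]
contact_force: [1.0, -0.1, -1.9]
grip_width: 0.102
```

Request:
step_arm(plan=[[1,[0,-0.3,-0.04],[0,0,0]],[1,[0.5,0,0],[0,0,0]],[1,[0.6,0,0],[0,0,0]],[1,[0.5,0,0],[0,0,0]],[1,[0.3,0,0],[0,0,0]],[1,[0,0,0],[0,0,0]],[1,[0,0,0],[0,0,0]],[1,[0,0,0],[0,0,0]],[1,[0,0,0],[0,0,0]]])

```text
t: 22.08
tool_pos: [0.4378, -0.2083, 0.1121]
orientation: [-0.001, 1.569, 0.0]
contact_force: [-0.2, -0.3, -2.7]
grip_width: 0.102
```

```bash
python3 - <<'E'
from h import *
plan(.4355,-.209,.0595,np.pi/2)
p=env.camera_params("wrist");im=env.camera("wrist");s=env.sense()
a=np.linspace(0,6.28,60);c=s["tool_pos"][:2]+[0,.053]
for r,z in((.057,s["tool_pos"][2]+.017),(.049,s["tool_pos"][2]+.017)):
    q=proj(p,np.c_[c[0]+r*np.cos(a),c[1]+r*np.sin(a),0*a+z]);cv2.polylines(im,[q.round().astype(np.int32)],True,(0,255,0),1)
save(im,"w9")
t=env.camera("top");save(t,"t9",(250,140,370,240),6)
E
```

```text
t 22.08 pos [ 0.4378 -0.2083  0.1121] yaw 1.572 q6 -1.46 F [-0.2 -0.3 -2.7] grip 8.8
  shift total [ 1.32 -0.02 -0.06] turn total [0.01 0.01 0.  ] rows>= 2
```

View pics/w9.png

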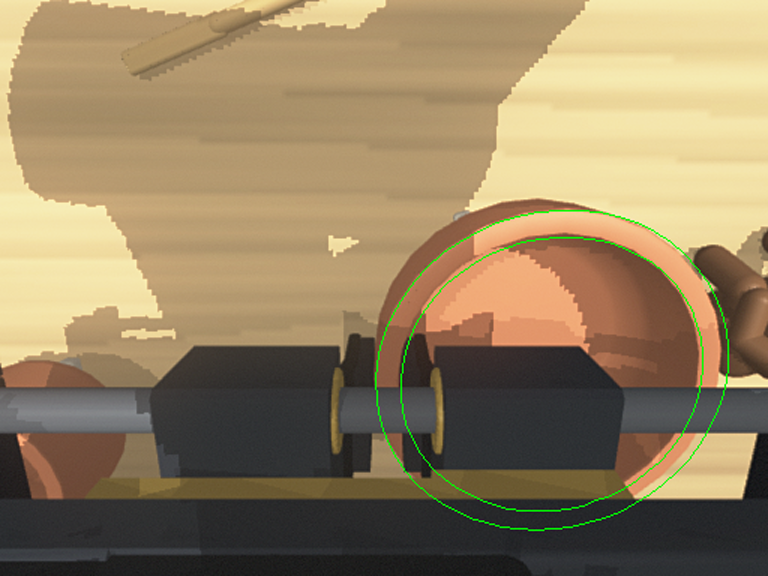

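The bowl rim matches the prediction within about 2 mm, and a stilt tip shows at (460,216). I lower it.

Request:
step_arm(plan=[[1,[0.3,0,-0.05],[0,0,0]],[1,[0.4,0,0],[0,0,0]],[1,[0.3,0,0],[0,0,0]],[1,[0.15,0,0],[0,0,0]],[1,[0.08,0,0],[0,0,0]],[1,[0,0,0],[0,0,0]],[1,[0,0,0],[0,0,0]]])

```text
t: 22.77
tool_pos: [0.4357, -0.2084, 0.0629]
orientation: [-0.001, 1.57, 0.0]
contact_force: [-0.4, -0.1, -2.1]
grip_width: 0.099
```

Request:
step_arm(plan=[[1,[0.03,0,0],[0,0,0]],[1,[0.02,0,0],[0,0,0]],[1,[0,0,0],[0,0,0]]])

```text
t: 23.02
tool_pos: [0.4353, -0.2082, 0.0606]
orientation: [-0.0, 1.57, 0.0]
contact_force: [0.1, 0.4, -2.9]
grip_width: 0.102
```

Request:
step_arm(plan=[[1,[0.03,0,0],[0,0,0]],[1,[0.02,0,0],[0,0,0]],[1,[0,0,0],[0,0,0]]])

```text
t: 23.27
tool_pos: [0.435, -0.2082, 0.0582]
orientation: [-0.0, 1.571, 0.0]
contact_force: [0.6, -0.0, -2.9]
grip_width: 0.102
```

Request:
step_arm(plan=[[1,[0.03,0,0],[0,0,0]],[1,[0,0,0],[0,0,0]]])

```text
t: 23.43
tool_pos: [0.4352, -0.2083, 0.0571]
orientation: [-0.001, 1.571, 0.0]
contact_force: [0.4, -0.4, -1.6]
grip_width: 0.101
```

Request:
step_arm(plan=[[1,[0.02,0,0],[0,0,0]],[1,[0,0,0],[0,0,0]]])

```text
t: 23.6
tool_pos: [0.4354, -0.2085, 0.0566]
orientation: [-0.001, 1.57, 0.0]
contact_force: [-0.9, -1.2, 0.8]
grip_width: 0.102
```

Request:
step_arm(plan=[[1,[0.02,0,0],[0,0,0]],[1,[0,0,0],[0,0,0]]])

```text
t: 23.77
tool_pos: [0.4355, -0.2086, 0.0562]
orientation: [-0.001, 1.57, 0.0]
contact_force: [-2.3, -1.4, 4.9]
grip_width: 0.099
```

Request:
step_arm(plan=[[1,[0,0,0],[0,0,0]],[0.88,[0,0,0],[0,0,0]],[0.75,[0,0,0],[0,0,0]],[0.5,[0,0,0],[0,0,0]],[0.5,[0,0,0],[0,0,0]],[0.5,[-0.4,0,0],[0,0,0]],[0.5,[-0.8,0,0],[0,0,0]],[0.5,[-0.9,0,0],[0,0,0]],[0.5,[-0.9,0,0],[0,0,0]],[0.5,[-0.9,0,0],[0,0,0]]])

```text
t: 24.6
tool_pos: [0.4347, -0.2079, 0.2128]
orientation: [0.0, 1.571, 0.001]
contact_force: [0.7, 0.5, -1.0]
grip_width: 0.494
```

```bash
python3 - <<'E'
from h import *
p=env.camera_params("top");im=env.camera("top")
print("cake stand edge/centre",unproj(p,[[48,230],[6,231],[30,200]],.1).round(3), "spray",unproj(p,[[30,115]],.1).round(3))
print("white dish",unproj(p,[[138,284]],.03).round(3))
# dish edges: circle fit via red mask
hsv=cv2.cvtColor(im,cv2.COLOR_RGB2HSV)
k=((hsv[...,1]>130)&((hsv[...,0]<9)|(hsv[...,0]>172))&(hsv[...,2]>60)).astype(np.uint8);m=np.zeros_like(k);m[145:220,155:232]=1;k&=m
k=cv2.morphologyEx(k,cv2.MORPH_OPEN,np.ones((3,3)))
c=max(cv2.findContours(k,0,2)[0],key=cv2.contourArea)[:,0];h=cv2.convexHull(c)[:,0]
P=unproj(p,h,.028)[:,:2];cc,r=cv2.minEnclosingCircle(P.astype(np.float32));print("dish",np.round(cc,4),round(r,4),(P.min(0)+P.max(0))/2,np.ptp(P,0))
o,d=rims(im,p,(.457,.175),[("dish",.074,.032)])
save(d,"t10",(80,100,350,300),2.9)
E
```

```text
cake stand edge/centre [[0.303 0.53  0.1  ]
 [0.297 0.637 0.1  ]
 [0.379 0.584 0.1  ]] spray [[0.608 0.608 0.1  ]]
white dish [[0.169 0.307 0.03 ]]Traceback (most recent call last):
  File "<stdin>", line 9, in <module>
ValueError: max() iterable argument is empty
```

Request:
step_arm(plan=[[0.5,[-0.1,0.9,0.2],[0,0,0]],[0.5,[-0.1,0.9,0.2],[0,0,0]],[0.5,[-0.1,0.9,0.2],[0,0,0]],[0.5,[-0.1,0.9,0.2],[0,0,0]],[0.5,[-0.1,0.9,0.2],[0,0,0]],[0.5,[-0.1,0.9,0.2],[0,0,0]],[0.5,[0,0.9,0.2],[0,0,0]],[0.5,[0,0.9,0.2],[0,0,0]],[0.5,[0,0.9,0.2],[0,0,0]],[0.5,[0,0.9,0.2],[0,0,0]]])

```text
t: 25.48
tool_pos: [0.5148, 0.154, 0.235]
orientation: [-0.0, 1.571, 0.001]
contact_force: [1.7, -0.5, 0.4]
grip_width: 0.5
```

Request:
step_arm(plan=[[0.5,[0,0.9,0.2],[0,0,0]],[0.5,[0,0.8,0.2],[0,0,0]],[0.5,[0,0,0],[0,0,0]],[0.5,[0,0,0],[0,0,0]],[0.5,[0,0,0],[0,0,0]]])

```text
t: 25.9
tool_pos: [0.5304, 0.2197, 0.2346]
orientation: [-0.001, 1.572, -0.0]
contact_force: [-0.0, -0.3, -0.3]
grip_width: 0.501
```

```bash
python3 - <<'E'
from h import *
p=env.camera_params("wrist");im=env.camera("wrist")
hsv=cv2.cvtColor(im,cv2.COLOR_RGB2HSV)
u=proj(p,[[.457,.175,.02]])[0].round().astype(int);print(u,hsv[u[1],u[0]])
k=((hsv[...,1]>105)&((hsv[...,0]<12)|(hsv[...,0]>172))).astype(np.uint8)
m=np.zeros_like(k);cv2.circle(m,tuple(u.tolist()),95,1,-1);k&=m
cs=cv2.findContours(cv2.morphologyEx(k,cv2.MORPH_OPEN,np.ones((3,3))),0,2)[0]
d=im.copy()
if cs:
    c=max(cs,key=cv2.contourArea);h=cv2.convexHull(c)[:,0]
    P=unproj(p,h,.03)[:,:2];cc,r=cv2.minEnclosingCircle(P.astype(np.float32));print("dish",np.round(cc,4),round(r,4),(P.min(0)+P.max(0))/2,np.ptp(P,0))
    a=np.linspace(0,6.28,90)
    for rr in (.074,.066):
        q=proj(p,np.c_[cc[0]+rr*np.cos(a),cc[1]+rr*np.sin(a),0*a+.032]);cv2.polylines(d,[q.round().astype(np.int32)],True,(0,255,0),1)
stilts(im,p,G["xl"],name="xl")
save(d,"w10")
plan(.457,.245,.1,np.pi/2)
E
```

```text
[218 100] [ 12 127 233]
dish [0.463  0.1747] 0.0707 [0.46668479 0.17638605] [0.13329715 0.13426279]
xl px [406. 142.] 1512 centroid [0.505  0.3946] circle [0.5041 0.4004] 0.0601
t 25.95 pos [0.5305 0.2191 0.235 ] yaw 1.571 q6 -2.24 F [-0.8 -0.7 -0.4] grip 43.8
  shift total [ 3.38  0.65 -1.83] turn total [ 0.   -0.01  0.  ] rows>= 4
```

View pics/w10.png

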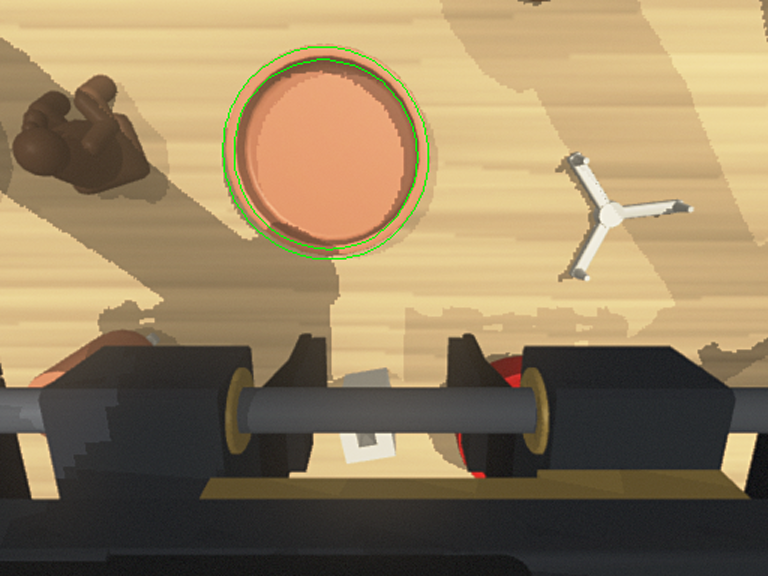

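The dish rim centre is about (329,148) in the picture, which gives roughly (0.459, 0.176). The xl hub is at (610,214), unchanged. I pinch the +y wall of the dish, because on the -y side the gripper body would come down close to the figure.

Request:
step_arm(plan=[[0.5,[0.3,0.13,-0.36],[0,0,0]],[0.5,[0.5,0.13,-0.36],[0,0,0]],[0.5,[0.5,0.13,-0.36],[0,0,0]],[0.5,[0.5,0.14,-0.36],[0,0,0]],[0.5,[0.5,0.14,-0.35],[0,0,0]],[0.5,[0.8,0,0],[0,0,0]],[0.5,[0.8,0,0],[0,0,0]],[0.5,[0.5,0,0],[0,0,0]],[0.5,[0,0,0],[0,0,0]],[0.5,[0,0,0],[0,0,0]]])

```text
t: 26.78
tool_pos: [0.4593, 0.2453, 0.0594]
orientation: [-0.001, 1.572, -0.002]
contact_force: [0.6, 0.2, -0.0]
grip_width: 0.494
```

Request:
step_arm(plan=[[0.5,[0,0,0],[0,0,0]],[0.5,[0,0,0],[0,0,0]]])

```text
t: 26.95
tool_pos: [0.4605, 0.2472, 0.0615]
orientation: [0.002, 1.568, 0.002]
contact_force: [0.3, 0.0, 0.0]
grip_width: 0.501
```

Request:
step_arm(plan=[[0.5,[0.4,0,-0.02],[0,0,0]],[0.5,[0.4,0,0],[0,0,0]],[0.5,[0.2,0,0],[0,0,0]],[0.5,[0.1,0,0],[0,0,0]],[0.5,[0.05,0,0],[0,0,0]],[0.5,[0,0,0],[0,0,0]],[0.5,[0,0,0],[0,0,0]]])

```text
t: 27.53
tool_pos: [0.459, 0.247, 0.0143]
orientation: [0.0, 1.57, 0.001]
contact_force: [0.1, 0.6, -0.0]
grip_width: 0.499
```

Request:
step_arm(plan=[[1,[0,0,0],[0,0,0]],[1,[0,0,0],[0,0,0]],[1,[0,0,0],[0,0,0]],[1,[0,0,0],[0,0,0]],[1,[0,0,0],[0,0,0]],[1,[0,0,0],[0,0,0]],[1,[0,0,0],[0,0,0]]], squeeze=58)

```text
t: 28.12
tool_pos: [0.4586, 0.2467, 0.0135]
orientation: [-0.0, 1.571, 0.0]
contact_force: [-0.5, -0.3, 1.5]
grip_width: 0.103
```

Request:
step_arm(plan=[[1,[-0.05,0,0],[0,0,0]],[1,[-0.15,0,0],[0,0,0]],[1,[-0.4,0,0],[0,0,0]],[1,[-0.6,0,0],[0,0,0]],[1,[-0.6,0,0],[0,0,0]],[1,[-0.5,0,0],[0,0,0]],[1,[-0.3,0,0],[0,0,0]],[1,[0,0,0],[0,0,0]],[1,[0,0,0],[0,0,0]]], squeeze=60)

```text
t: 28.87
tool_pos: [0.4583, 0.2467, 0.1179]
orientation: [0.001, 1.57, 0.001]
contact_force: [-0.8, -0.7, -3.1]
grip_width: 0.094
```

```bash
python3 - <<'E'
from h import *
im=env.camera("scene");save(im,"s11",(130,100,345,340),2.5);plan(.5053,.4665,.11,np.pi/2)
E
```

```text
t 28.92 pos [0.4578 0.2461 0.1169] yaw 1.571 q6 -2.38 F [-0.8  0.  -2.8] grip 8.6
  shift total [0.17 5.51 1.19] turn total [-0.   -0.01  0.  ] rows>= 6
```

View pics/s11.png

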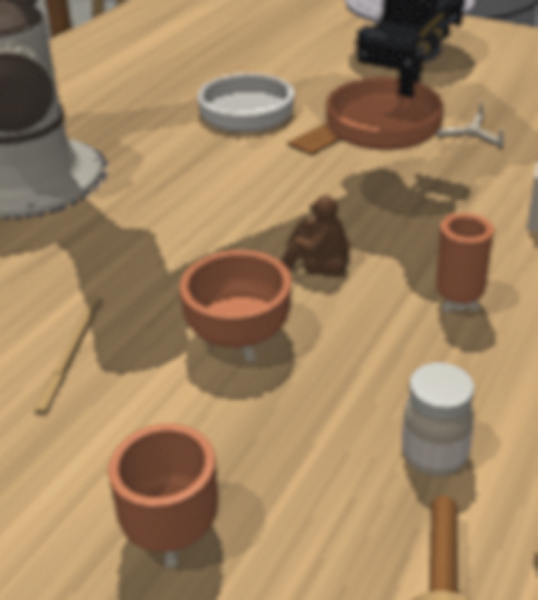

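Three pots stand on their stilts and the dish is held level. I carry it to stilt_xl.

Request:
step_arm(plan=[[1,[0,0.3,0.1],[0,0,0]],[1,[0,0.6,0.13],[0,0,0]],[1,[0,0.8,0.16],[0,0,0]],[1,[0,0.8,0.16],[0,0,0]],[1,[0,0.8,0.16],[0,0,0]],[1,[0,0.8,0.16],[0,0,0]],[1,[0,0.7,0.16],[0,0,0]],[1,[0,0.5,0.1],[0,0,0]],[1,[0,0.21,0.06],[0,0,0]],[1,[0,0,0],[0,0,0]]])

```text
t: 29.75
tool_pos: [0.5057, 0.4686, 0.1148]
orientation: [-0.003, 1.572, -0.0]
contact_force: [0.4, -1.0, -2.5]
grip_width: 0.094
```

Request:
step_arm(plan=[[1,[0,0,0],[0,0,0]],[1,[0.3,0,0],[0,0,0]],[1,[0.5,0,0],[0,0,0]],[1,[0.3,0,0],[0,0,0]],[1,[0.2,0,0],[0,0,0]],[1,[0,0,0],[0,0,0]],[1,[0,0,0],[0,0,0]],[1,[0,0,0],[0,0,0]]])

```text
t: 30.42
tool_pos: [0.5066, 0.4673, 0.0665]
orientation: [0.0, 1.569, 0.001]
contact_force: [-0.1, -0.3, -1.7]
grip_width: 0.097
```

```bash
python3 - <<'E'
from h import *
plan(.5053,.4665,.044,np.pi/2)
p=env.camera_params("wrist");im=env.camera("wrist");s=env.sense()
a=np.linspace(0,6.28,60);c=s["tool_pos"][:2]-[0,.070]
for r,z in((.074,s["tool_pos"][2]+.018),(.066,s["tool_pos"][2]+.018)):
    q=proj(p,np.c_[c[0]+r*np.cos(a),c[1]+r*np.sin(a),0*a+z]);cv2.polylines(im,[q.round().astype(np.int32)],True,(0,255,0),1)
save(im,"w12")
E
```

```text
t 30.42 pos [0.5066 0.4673 0.0665] yaw 1.571 q6 -2.55 F [-0.1 -0.3 -1.7] grip 8.4
  shift total [ 0.56 -0.02 -0.03] turn total [ 0.01  0.01 -0.01] rows>= 1
```

View pics/w12.png

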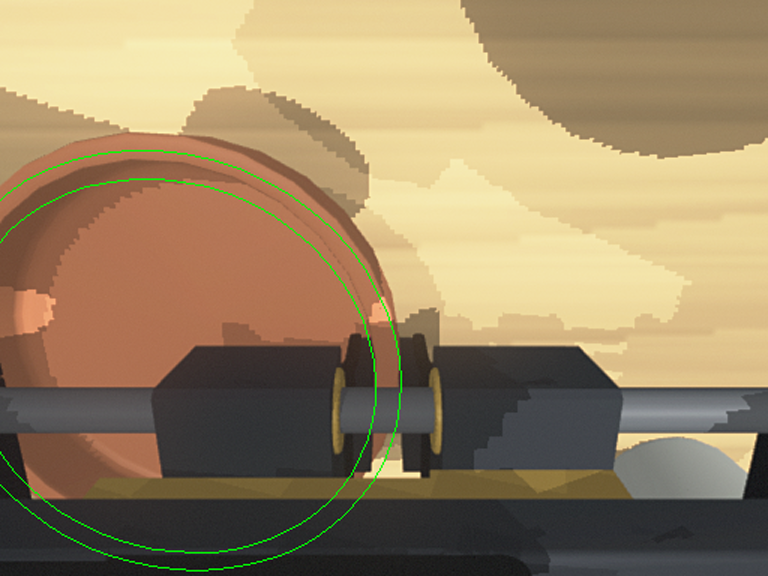

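The dish rim sits about 12 px (4 mm) toward the base relative to the tool. I correct by +3 mm in x and lower it.

Request:
step_arm(plan=[[1,[0.1,-0.02,0.05],[0,0,0]],[1,[0.2,0,0],[0,0,0]],[1,[0.15,0,0],[0,0,0]],[1,[0.07,0,0],[0,0,0]],[1,[0,0,0],[0,0,0]],[1,[0,0,0],[0,0,0]]])

```text
t: 30.97
tool_pos: [0.5079, 0.466, 0.0442]
orientation: [-0.001, 1.571, -0.0]
contact_force: [1.0, -0.2, -1.5]
grip_width: 0.095
```

Request:
step_arm(plan=[[1,[0.03,0,0],[0,0,0]],[1,[0.02,0,0],[0,0,0]],[1,[0,0,0],[0,0,0]]])

```text
t: 31.22
tool_pos: [0.508, 0.4663, 0.0428]
orientation: [-0.0, 1.571, 0.0]
contact_force: [0.2, 0.5, -2.7]
grip_width: 0.099
```

Request:
step_arm(plan=[[1,[0.025,0,0],[0,0,0]],[1,[0,0,0],[0,0,0]]])

```text
t: 31.38
tool_pos: [0.508, 0.4662, 0.0417]
orientation: [-0.0, 1.571, 0.0]
contact_force: [-0.4, 0.0, -2.6]
grip_width: 0.102
```

Request:
step_arm(plan=[[1,[0.02,0,0],[0,0,0]],[1,[0.01,0,0],[0,0,0]],[1,[0,0,0],[0,0,0]]])

```text
t: 31.63
tool_pos: [0.5081, 0.4663, 0.0406]
orientation: [-0.0, 1.571, 0.001]
contact_force: [0.3, 0.2, -2.5]
grip_width: 0.096
```

Request:
step_arm(plan=[[1,[0.02,0,0],[0,0,0]],[1,[0,0,0],[0,0,0]]])

```text
t: 31.8
tool_pos: [0.5081, 0.4665, 0.04]
orientation: [-0.0, 1.57, 0.001]
contact_force: [0.3, 1.2, -0.7]
grip_width: 0.096
```

Request:
step_arm(plan=[[1,[0.015,0,0],[0,0,0]],[1,[0,0,0],[0,0,0]]])

```text
t: 31.97
tool_pos: [0.5082, 0.4665, 0.0396]
orientation: [-0.0, 1.57, 0.001]
contact_force: [-1.4, 1.3, -0.3]
grip_width: 0.094
```

Request:
step_arm(plan=[[1,[0.015,0,0],[0,0,0]],[1,[0,0,0],[0,0,0]],[1,[0,0,0],[0,0,0]]])

```text
t: 32.22
tool_pos: [0.5082, 0.4666, 0.0393]
orientation: [0.0, 1.57, 0.001]
contact_force: [-1.4, 0.8, 3.3]
grip_width: 0.099
```

Request:
step_arm(plan=[[0.93,[0,0,0],[0,0,0]],[0.88,[0,0,0],[0,0,0]],[0.75,[0,0,0],[0,0,0]],[0.5,[0,0,0],[0,0,0]],[0.5,[0,0,0],[0,0,0]],[0.5,[-0.4,0,0],[0,0,0]],[0.5,[-0.8,0,0],[0,0,0]],[0.5,[-0.9,0,0],[0,0,0]],[0.5,[-0.9,0,0],[0,0,0]],[0.5,[-0.9,0,0],[0,0,0]]])

```text
t: 33.05
tool_pos: [0.5079, 0.4656, 0.1954]
orientation: [-0.001, 1.572, -0.001]
contact_force: [1.2, 0.2, -0.0]
grip_width: 0.492
```

Request:
step_arm(plan=[[0.5,[-0.4,-0.8,0.4],[0,0,0]],[0.5,[-0.2,-0.8,0.4],[0,0,0]],[0.5,[0,-0.8,0.4],[0,0,0]],[0.5,[0,-0.7,0.4],[0,0,0]],[0.5,[0,0,0],[0,0,0]],[0.5,[0,0,0],[0,0,0]]])

```text
t: 33.55
tool_pos: [0.5729, 0.3403, 0.2181]
orientation: [0.002, 1.571, -0.003]
contact_force: [-0.2, -0.2, 0.1]
grip_width: 0.501
```

```bash
python3 - <<'E'
from h import *
plan(.5,.3,.25)
p=env.camera_params("wrist");im=env.camera("wrist");d=im.copy()
a=np.linspace(0,6.28,90)
for cx in [(.505,.397)]:
  for rr in (.074,.066):
    q=proj(p,np.c_[cx[0]+rr*np.cos(a),cx[1]+rr*np.sin(a),0*a+.058]);cv2.polylines(d,[q.round().astype(np.int32)],True,(0,255,0),1)
sc=env.camera("scene")
A=cv2.resize(d[:,:,::-1],(400,300)); B=cv2.resize(sc[110:340,120:400,::-1],(780-400+400-400+0,312))
c1=cv2.resize(sc[95:215,200:330,::-1],(400,370),interpolation=cv2.INTER_CUBIC)
c2=cv2.resize(sc[160:340,130:330,::-1],(400,370),interpolation=cv2.INTER_CUBIC)
top=env.camera("top")
c3=cv2.resize(top[100:300,70:340,::-1],(300,222))
cv2.imwrite("pics/fin.png",np.vstack([np.hstack([c1,c2]),np.hstack([cv2.resize(d[:,:,::-1],(300,225)),np.zeros((225,200,3),np.uint8),np.vstack([c3,np.zeros((3,300,3),np.uint8)])])]))
pt=env.camera_params("top")
for n,c,r,z in [("tum",(.623,.003),.028,.104),("small",(.515,-.396),.042,.088),("bowl",(.4355,-.156),.057,.074),("dish",(.505,.397),.074,.058)]:
    rims(top,pt,c,[(n,r,z)]); 
E
```

```text
t 33.55 pos [0.5729 0.3403 0.2181] yaw 1.568 q6 -2.35 F [-0.2 -0.2  0.1] grip 43.6
  shift total [-0.8  -1.01 -1.82] turn total [-0.   -0.01  0.  ] rows>= 3
tum centre [0.624 0.005] score 33.2
small centre [ 0.513  -0.3945] score 24.2
bowl centre [ 0.434  -0.1545] score 21.9
dish centre [0.502 0.4  ] score 19.9
```

View pics/fin.png

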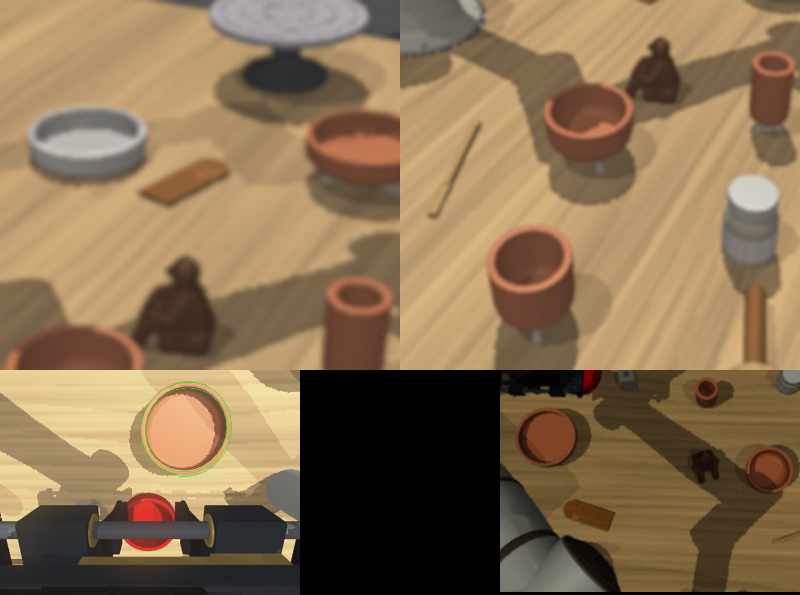

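All four pots stand level on their stilts. The top-camera rim centres lie within about 4 mm of the stilt centres, and the figure and jar are in place. I hand in.

```bash
python3 -c "
from station import env
print(env.hand_in())"
```

```text
the job is handed in; nothing more can be done
None
```

I took the stack apart and set each pot on its own stilt in order: tumbler, small bowl, bowl, dish. I then handed the job in at about 34 s of the 128 s allowed. The hand-in reports no verdict.

- **Placement:** each pot was lowered until light contact, with at most about 8 N read at the wrist, then released.
- **Centring:** the last top-camera rim fits put the pots within about 2 mm (bowl, small bowl), 3 mm (tumbler) and 4 mm (dish) of their stilt centres as measured at the start. With the pots on top I could not measure the stilts again.
- **Final pictures:** the tumbler, small bowl and bowl look upright and level in the scene view, as does the part of the dish that is in frame. The figure and jar look upright and in place; I judged them by eye and did not measure them. The gripper was clear of everything.

**Checks that failed or disagreed:**
- The rim fit failed on the dish while it was still in the stack, so I used the top view and a colour outline corrected by eye.
- The rim fit on the held tumbler was 3–4 mm off, and I corrected that by eye.
- The held dish looked about 4 mm off from where I expected it, so I shifted it about 3 mm before setting it down.
- The wrist and top cameras disagreed by about 2–3 mm.

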